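Unstack the lids and close the storage pots

TASK

Take the stack of bamboo lids apart and close each of the four white pots with the lid of its own shape and size, fully home on the shoulder; the big square lid has to be pushed down until it snaps shut. Leave the espresso cup and the price card standing where they are.

Things in the scene. Friction and masses are not known exactly. Their poses are not given: they have to be found in the camera images.
- big_square_lid: Square bamboo lid, 16 mm high, flat on top, hollow below (skirt 4 mm thick, 11.5 mm deep). Origin: centre of its lower edge, z up. 68 x 68 mm, 80 g. A 2 mm rib inside the lower edge. x, y along its sides. Bottom of the starting stack of four lids, each centred within 3 mm on the one below and turned at random: big square, big round, small square, small round on top.
- big_round_lid: Round bamboo lid, 16 mm high, flat on top, hollow below (skirt 4 mm thick, 11.5 mm deep). Origin: centre of its lower edge, z up. 60 mm in diameter, about 50 g.
- small_square_lid: Square bamboo lid, 16 mm high, flat on top, hollow below (skirt 4 mm thick, 11.5 mm deep). Origin: centre of its lower edge, z up. 44 x 44 mm, about 40 g. x, y along its sides.
- small_round_lid: Round bamboo lid, 16 mm high, flat on top, hollow below (skirt 4 mm thick, 11.5 mm deep). Origin: centre of its lower edge, z up. 34 mm in diameter, about 30 g.
- big_square_pot: Square white ceramic pot, fixed to the counter. Origin: centre of its underside, z up. 68 x 68 mm. x, y along its sides. The shoulder on which the lid's lower edge rests is 42 mm above the origin; above it a neck 10 mm high with two sprung steel catches. The lid (any quarter turn) stops on them about 8 mm too high; a straight push down, 8 to 20 N, snaps it past them onto the shoulder.
- big_round_pot: Round white ceramic pot, fixed to the counter. Origin: centre of its underside, z up. 60 mm in diameter. The shoulder on which the lid's lower edge rests is 50 mm above the origin; above it a tapering neck 9 mm high enters the lid (play all round 1.5 mm at its foot, 4 mm at its mouth).
- small_square_pot: Square white ceramic pot, fixed to the counter. Origin: centre of its underside, z up. 44 x 44 mm. x, y along its sides. The shoulder on which the lid's lower edge rests is 46 mm above the origin; above it a tapering neck 9 mm high enters the lid (play all round 1.5 mm at its foot, 4 mm at its mouth).
- small_round_pot: Round white ceramic pot, fixed to the counter. Origin: centre of its underside, z up. 34 mm in diameter. The shoulder on which the lid's lower edge rests is 40 mm above the origin; above it a tapering neck 9 mm high enters the lid (play all round 1.5 mm at its foot, 4 mm at its mouth).
- espresso_cup: Green and white espresso cup, loose bystander, 64 x 89 mm with its handle and 48 mm high, to be left alone. Origin: centre of that outline, on the counter; handle at -y.
- price_card: Small slate price card upright in an oak foot, loose bystander, 22 x 68 mm and 52 mm high, to be left alone. Origin: centre of its underside; long side along y.
Things that resemble listed ones, but are neither listed nor needed, are in the scene too. Leave any black look-alike of the big_round_pot alone. Leave any purple look-alike of the small_square_lid alone.

How it is judged:
By the outcome, as a careful person would: the job done as asked, in the order asked, and still so for the second after the job is handed in, with the robot touching nothing.
It also fails if it takes over 128 s, if anything falls off the work surface, if the arm or the gripper's body presses on something with over 40 N, if the wrist force passes 120 N, or if a joint passes its speed limit or range.

ROBOT

A 6-joint arm with a two-finger parallel gripper is mounted at the origin on a cart in front of the work surface, level with it; the furniture and walls round the work are solid. World frame = base frame: x ahead of the robot, y to its left, z up, the work surface at z = 0. Lengths are in m, angles in rad, forces in N, time in s.
With the tool pointing down it reaches from about 0.275 to 0.725 m from the base axis. Payload 5.6 kg.
Tool frame: the origin (TCP) lies at the very end of the fingers, on their centre line; the grasp point (between the pads) lies 19 mm behind it; z points along the fingers, y is the line along which they close (so a half turn about z gives the same grasp; the last joint's range is limited). The gripper opens to 85 mm and grips with 20 to 120 N. Pads are 22 mm wide; open, the fingers measure 114 mm over their backs; the gripper's body (76 mm by 85 mm) begins 54 mm behind the grasp point. The pads swing forward as they close: fully open they stand 13 mm farther back than shut.
Start: joints at [-1.061, 0.255, 0.108, 0, -1.424, -0.285], TCP at [0.123, -0.536, 0.231] pointing down, gripper open.
Joint ranges: [-2.95, 2.95], [-1.21, 1.97], [-1.09, 1.5], [-2.87, 1.71], [-2.94, -0.07], [-3.05, 3.05]. Speed limits (rad/s): [2.57, 2.57, 3.14, 3.14, 3.14, 3.14].

INTERFACE

Orientations are given as a rotation vector (axis times angle).
In Python, from station import * gives the robot as it stands.
- The arm moves only by the shell command python3 -m pendant 'ROWS'. ROWS is JSON, a list of rows, each a list of 7 numbers: the closure, from -1 (fully open) to 1 (shut), then the shift along the tool's x, y, z scaled (see below), then the turn, a rotation vector about the tool's x, y, z scaled (see below). In form: [[fingers, x, y, z, ax, ay, az], ...]. A call has 1 to 10 rows; each row is the pose to reach, as a shift and turn from the pose commanded when the call began, along the tool's axes at that moment, turning the shorter way round; what a row does not reach only later rows make up. The controller multiplies each number of a shift by 0.5 m and each number of a turn by pi rad. A row lasts 1/12 s, in which the tool goes at most 41.7 mm and 7.16 degrees, less where a joint would pass 70% of its speed; a pose out of reach is approached as far as the arm can. A call with a number of a shift or a turn outside -1 to 1 is refused whole. A call with a gripper value outside its range is refused whole. The fingers move at their own pace and stop on an object; the grip force is fixed at half the most. Time passes only in rows, so rows that repeat a pose let the fingers close. It gives the time, the measured TCP pose, the force, the opening and the grip force at its end, in the units of the state.
- state(): the state, without advancing time (a new reading comes with each control period).
- get_image(name): name is "side" or "top" or "wrist"; returns a dict with "image" (400x640x3 uint8, red, green, blue), "K" (3x3 intrinsics, pixels), "D" ([k1, k2, p1, p2, k3] as OpenCV has them; the pictures are not rectified), "eye" and "attitude" of the camera in the world. Camera axes: x right, y down, z forward; pixel columns grow to the right and rows downward; lengths in m; the calibration is good to about 2 mm. A picture is of the moment at which its call begins. There is no depth.
- finish_job(): hands the job in; it is judged then, once.
Trained networks look in a picture, given as the dict that the camera call returned (one of the last four; its "shot" number tells which), for a name from the list of things; names that differ only in an ending like _2 or _b are one class to them, and where a whole thing is asked for, a point or a joint stands for the part that bears it (a point fixed in the world has none). Each returns a list of dicts, best first, with "p" (0 to 1); they miss things now and then, are a little off and sometimes report something else, mostly with a low value. They report only what shows in the picture. A call takes as long as a camera call. They do not tell look-alikes from the thing itself.
- search_frame(label, picture): "position" ([x, y, z] in m, in world coordinates, good to about 4 mm: the middle of the surface that is visible of it).
- masks_of(label, picture): "region" (400x640 bool, what is visible of it).
The state is a dict: "t": time; "q": joint angles; "qd": joint speeds; "joint_torque": joint torques, N m; "tool_pos": TCP position; "tcp_rot": TCP orientation; "wrist_force": force on the tool from outside, world axes, zero at the start; "wrist_torque": the same for the moment, N m; "grip_width": opening from 0.0 (shut) to 1.0 (fully open); "grasp_force": force on a finger pad.
Only numpy, scipy, OpenCV 4.12 (cv2) and the standard library are available. Lean on these libraries where they do the work, as an engineer would, in place of code of your own. Each camera call takes 0.05 s, during which the arm holds its last target. There are 200 camera calls.

## Working session

There is one attempt and no reset: what is moved stays moved. The work goes in short steps, Python scripts to look and compute and a shell command to move; the robot and the scene stay as the last step left them, time stands still between calls to the robot, and variables do not carry over. Pictures are saved under pics/ and viewed, at most 18 in all, crops included, and the job is handed in when it is done.

```bash
mkdir -p pics; ls
python3 - <<'E'
from station import *
import cv2
print(state())
for n in("top","side"):
    p=get_image(n); cv2.imwrite(f"pics/{n}0.png",p["image"][:,:,::-1])
    print(n,p["K"],p["D"],p["eye"],p["attitude"])
    for l in "big_square_lid big_round_lid small_square_lid small_round_lid big_square_pot big_round_pot small_square_pot small_round_pot espresso_cup price_card".split():
        print(l,[([round(float(v),3) for v in d["position"]],round(d["p"],2)) for d in search_frame(l,p)])
E
```

```text
pics
{'t': 0.0, 'q': array([-1.06141291e+00,  2.55758930e-01,  1.06988042e-01, -5.17337345e-04,
       -1.42386944e+00, -2.84603272e-01]), 'qd': array([-2.56748195e-04,  8.57012455e-05, -6.69572695e-04, -7.33271382e-04,
        6.69898487e-04, -7.95390579e-05]), 'joint_torque': array([ 1.95378278e-03, -3.86633277e+01,  2.37945378e+01,  5.36512837e+00,
       -6.08584800e-03,  4.46077274e-05]), 'tool_pos': array([ 0.12255407, -0.53566246,  0.23037646]), 'tcp_rot': array([ 3.52194828e-01, -3.12154443e+00, -2.98182750e-03]), 'wrist_force': array([ 0.5416442 , -0.21214276,  0.1797896 ]), 'wrist_torque': array([-0.01413953,  0.0033939 ,  0.022443  ]), 'grasp_force': 0.0, 'grip_width': 0.9982763854829118}
top [[460.48490037   0.         317.53864098]
 [  0.         460.48490037 204.35966671]
 [  0.           0.           1.        ]] [-0.02385548  0.          0.          0.          0.        ] [0.35438134 0.06132828 1.03542252] [-2.15588288  2.14451695 -0.19587356]
big_square_lid [([0.577, 0.057, 0.017], 0.83)]
big_round_lid [([0.575, 0.06, 0.036], 0.74)]
small_square_lid [([0.504, -0.148
[... 686 characters left out ...]
.          0.          0.        ] [ 0.34438131 -1.13266792  0.71748819] [-2.07223657  0.14657869 -0.10659596]
big_square_lid [([0.583, 0.03, 0.017], 0.52)]
big_round_lid [([0.455, -0.263, 0.026], 0.41)]
small_square_lid [([0.51, -0.159, 0.016], 0.83), ([0.59, 0.037, 0.044], 0.47)]
small_round_lid [([0.595, 0.038, 0.06], 0.69), ([0.457, 0.316, 0.033], 0.17)]
big_square_pot [([0.456, 0.318, 0.034], 0.8), ([0.594, 0.042, 0.059], 0.28)]
big_round_pot [([0.46, 0.15, 0.038], 0.78), ([0.567, 0.259, 0.044], 0.59)]
small_square_pot [([0.445, -0.077, 0.033], 0.58)]
small_round_pot [([0.456, -0.264, 0.028], 0.86)]
espresso_cup [([0.613, -0.115, 0.037], 0.95)]
price_card [([0.459, 0.046, 0.015], 0.61)]
```

View pics/top0.png

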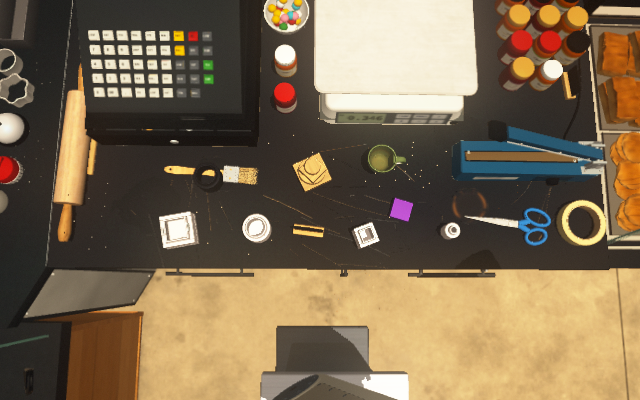

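View pics/side0.png

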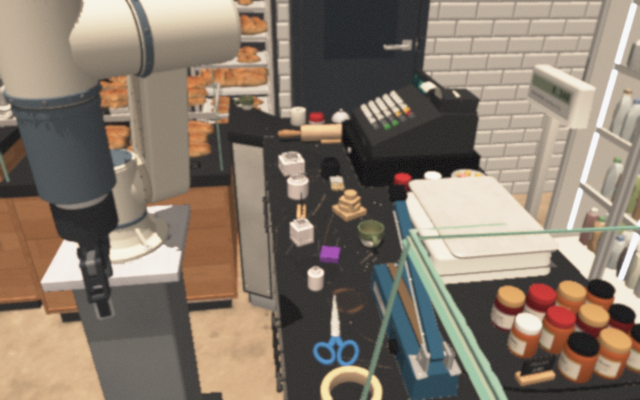

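The top view shows the stack at (311,171) and the white pots at (178,229), (256,228), (366,235) and (450,230). The card is at (308,231), the cup at (383,158), the purple decoy at (401,209) and the black decoy at (207,178). The side view agrees with this.

```bash
cat > h.py <<'E'
from station import *
import numpy as np, cv2
from scipy.spatial.transform import Rotation as R
def down(yaw): return R.from_euler('z',yaw,degrees=True)*R.from_euler('x',180,degrees=True)
def go(x,y,z,yaw,cur=None):
    """numbers for one row reaching TCP x,y,z with tool x at yaw (deg, mod 180)"""
    s=state(); p=s["tool_pos"]; r=R.from_rotvec(s["tcp_rot"])
    if cur is not None: p=np.array(cur[:3]); r=down(cur[3])
    best=min(((r.inv()*down(yaw+k)).as_rotvec() for k in(0,180)),key=np.linalg.norm)
    d=r.inv().apply(np.array([x,y,z])-p)
    print("row",np.round(d/.5,4),np.round(best/np.pi,4),"dist",np.linalg.norm(d).round(3),"rows",max(np.linalg.norm(d)/.0417,np.degrees(np.linalg.norm(best))/7.16).round(1))
def show():
    s=state(); x=R.from_rotvec(s["tcp_rot"]).apply([1,0,0])
    print("t",round(s["t"],2),"p",s["tool_pos"].round(4),"yaw",np.degrees(np.arctan2(x[1],x[0])).round(2),"F",s["wrist_force"].round(1),"g",round(s["grip_width"],3),round(s["grasp_force"],1))
def ray(pic,uv):
    n=cv2.undistortPoints(np.float64(uv).reshape(-1,1,2),pic["K"],pic["D"]).reshape(-1,2)
    return R.from_rotvec(pic["attitude"]).apply(np.c_[n,np.ones(len(n))])
def toz(pic,uv,z):
    d=ray(pic,uv); e=np.array(pic["eye"]); return (e+d*((z-e[2])/d[:,2])[:,None])[:,:2]
def proj(pic,P):
    r=R.from_rotvec(pic["attitude"]).inv()
    return cv2.projectPoints(np.float64(P).reshape(-1,1,3),r.as_rotvec(),-r.apply(pic["eye"]),pic["K"],pic["D"])[0].reshape(-1,2)
def snap(n,f=None):
    p=get_image(n)
    if f: cv2.imwrite(f"pics/{f}.png",p["image"][:,:,::-1])
    return p
E
python3 - <<'E'
from h import *
p=snap("wrist"); s=state(); r=R.from_rotvec(s["tcp_rot"])
print(p["K"],r.inv().apply(p["eye"]-s["tool_pos"]),(r.inv()*R.from_rotvec(p["attitude"])).as_matrix().round(3))
go(.52,.05,.30,-167+90)
go(.52,.05,.30,-167)
E
```

```text
[[305.81054449   0.         320.12801922]
 [  0.         305.81054449 200.56529804]
 [  0.           0.           1.        ]] [ 0.08004087 -0.00016055 -0.14189188] [[ 0.    -0.949 -0.314]
 [ 1.     0.     0.   ]
 [ 0.    -0.314  0.949]]
row [-1.0361  0.9656 -0.1374] [-0.      0.      0.4993] dist 0.711 rows 17.1
row [-1.0361  0.9656 -0.1374] [-0.      0.     -0.0007] dist 0.711 rows 17.1
```

```bash
python3 -m pendant '[[-1,-0.85,0.8,-0.1,0,0,0],[-1,-0.85,0.8,-0.1,0,0,0],[-1,-0.85,0.8,-0.1,0,0,0],[-1,-0.85,0.8,-0.1,0,0,0],[-1,-0.85,0.8,-0.1,0,0,0],[-1,-0.85,0.8,-0.1,0,0,0],[-1,-0.85,0.8,-0.1,0,0,0],[-1,-0.85,0.8,-0.1,0,0,0],[-1,-0.85,0.8,-0.1,0,0,0],[-1,-0.85,0.8,-0.1,0,0,0]]'
python3 - <<'E'
from h import *
show(); snap("wrist","w1"); go(.53,.055,.20,180)
E
```

```text
t: 1.98
tool_pos: [0.3545, -0.1895, 0.2675]
tcp_rot: [-0.352, 3.121, -0.001]
wrist_force: [0.8, -0.6, 0.1]
grip_width: 0.998
grasp_force: 0.0
t 1.98 p [ 0.3545 -0.1895  0.2675] yaw -167.11 F [ 0.8 -0.6  0.1] g 0.998 0.0
row [-0.4431  0.3885  0.1374] [0.0004 0.0012 0.0732] dist 0.303 rows 7.3
```

```bash
python3 -m pendant '[[-1,-0.443,0.3885,0.137,0,0,0.0716],[-1,-0.443,0.3885,0.137,0,0,0.0716],[-1,-0.443,0.3885,0.137,0,0,0.0716],[-1,-0.443,0.3885,0.137,0,0,0.0716],[-1,-0.443,0.3885,0.137,0,0,0.0716],[-1,-0.443,0.3885,0.137,0,0,0.0716],[-1,-0.443,0.3885,0.137,0,0,0.0716],[-1,-0.443,0.3885,0.137,0,0,0.0716],[-1,-0.443,0.3885,0.137,0,0,0.0716],[-1,-0.443,0.3885,0.137,0,0,0.0716]]'
python3 - <<'E'
from h import *
show(); p=snap("wrist","w2")
for l in "big_square_lid big_round_lid small_square_lid small_round_lid big_round_pot small_square_pot price_card".split():
    for d in masks_of(l,p):
        m=d["region"]; ys,xs=np.nonzero(m); print(l,round(d["p"],2),m.sum(),xs.min(),xs.max(),ys.min(),ys.max(),round(xs.mean(),1),round(ys.mean(),1))
E
```

```text
t: 2.87
tool_pos: [0.5267, 0.0482, 0.1974]
tcp_rot: [0.002, -3.14, 0.001]
wrist_force: [0.6, -0.2, -0.4]
grip_width: 1.0
grasp_force: 0.0
t 2.87 p [0.5267 0.0482 0.1974] yaw -179.91 F [ 0.6 -0.2 -0.4] g 1.0 0.0
big_square_lid 0.84 1193 285 361 193 266 323.5 218.4
big_round_lid 0.6 576 298 351 210 237 326.3 221.1
big_round_lid 0.48 991 307 340 233 268 323.9 250.7
small_square_lid 0.68 1885 119 167 136 184 142.9 159.4
small_square_lid 0.61 843 296 351 215 254 323.1 234.4
small_round_lid 0.64 956 308 340 234 268 324.0 250.9
small_round_lid 0.51 2926 168 239 71 133 204.2 101.6
big_round_pot 0.97 3376 494 564 191 254 529.1 222.8
big_round_pot 0.77 3966 409 483 84 150 446.4 116.6
small_square_pot 0.89 2897 168 239 72 133 204.1 101.6
price_card 0.68 1327 299 365 100 127 331.6 113.6
```

View pics/w2.png

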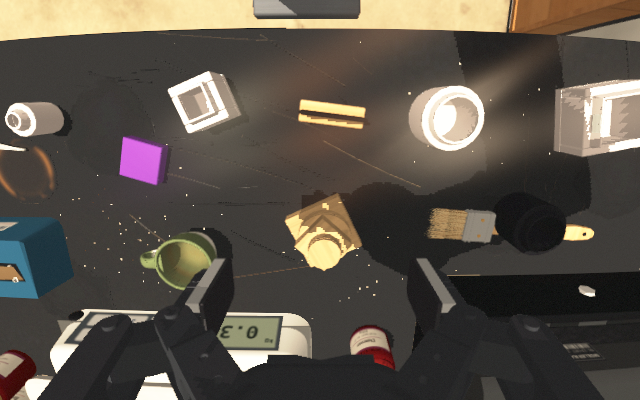

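The wrist view shows the stack at about (323,240), with the small round lid on top at (323,251). The small square pot is at (204,101), the big round pot at (446,117) and the card at (332,113). The big square pot is cut off at the right edge.

```bash
cat >> h.py <<'E'
from scipy.optimize import minimize
SZ=dict(big_square=68,big_round=60,small_square=44,small_round=34)
SH=dict(big_square=42,big_round=50,small_square=46,small_round=40)
def ring(kind,w,z):
    if "square" in kind: q=np.array([[1,1],[1,-1],[-1,-1],[-1,1]])*w/2
    else:
        a=np.linspace(0,2*np.pi,40,endpoint=False); q=np.c_[np.cos(a),np.sin(a)]*w/2
    return np.c_[q,np.full(len(q),z)]
def model(name,z0=0):
    k=name.rsplit("_",1)[0]; w=SZ[k]
    if name.endswith("pot"): P=np.r_[ring(k,w,0),ring(k,w,SH[k]),ring(k,w-(12 if k=="big_square" else 16),SH[k]+(10 if k=="big_square" else 9))]
    else: P=np.r_[ring(k,w,0),ring(k,w,16)]
    P=P/1000; P[:,2]+=z0; return P
def fit(name,pic,mask,xy,z0=0,yaw0=None):
    P=model(name,z0); S=4; M=cv2.resize(mask.astype(np.uint8),None,fx=S,fy=S,interpolation=cv2.INTER_LINEAR)
    M=(cv2.GaussianBlur(cv2.resize(mask.astype(np.float32),None,fx=S,fy=S),(0,0),3)>.5)
    def cost(v):
        Q=P.copy(); a=np.radians(v[2]); c,s=np.cos(a),np.sin(a)
        Q[:,:2]=P[:,:2]@np.array([[c,s],[-s,c]])+v[:2]/1000
        h=cv2.convexHull(((proj(pic,Q)+.5)*S-.5).astype(np.float32)).reshape(-1,2)
        I=np.zeros(M.shape,np.uint8); cv2.fillPoly(I,[np.round(h*16).astype(np.int32)],1,shift=4)
        I=I>0
        return 1-(I&M).sum()/(I|M).sum()
    sq="square" in name; best=None
    for y0 in ((np.arange(0,90,15) if yaw0 is None else [yaw0]) if sq else [0]):
        x0=np.r_[np.array(xy)*1000,y0]
        r=minimize(cost,x0,method="Nelder-Mead",options=dict(initial_simplex=x0+np.array([[0,0,0],[8,0,0],[0,8,0],[0,0,8 if sq else 0.01]]),xatol=.05,fatol=1e-5,maxiter=150))
        if best is None or r.fun<best.fun: best=r
    return best.x.round(1),round(1-best.fun,3)
def findfit(name,pic,near,z0=0,tol=.05):
    """mask whose centroid (at mid height) is nearest to the expected xy"""
    zc=z0+(.008 if name.endswith("lid") else .03); out=[]
    for d in masks_of(name,pic):
        ys,xs=np.nonzero(d["region"])
        if len(xs)<30: continue
        c=toz(pic,[[xs.mean(),ys.mean()]],zc)[0]
        if np.linalg.norm(c-near)<tol:
            print(name,"p",round(d["p"],2),"c",c.round(3),"fit",*fit(name,pic,d["region"],c,z0))
E
python3 - <<'E'
from h import *
for cam in("wrist","top"):
    p=snap(cam); print(cam)
    findfit("small_round_lid",p,(.59,.056),.048)
    findfit("small_square_pot",p,(.444,-.067))
    findfit("big_round_pot",p,(.459,.173))
    findfit("small_round_pot",p,(.458,-.247))
    findfit("big_square_pot",p,(.452,.342))
E
```

```text
wrist
small_round_lid p 0.92 c [0.595 0.052] fit [594.6  52.3   0. ] 0.957
small_square_pot p 0.61 c [ 0.447 -0.065] fit [448.6 -65.5  19.6] 0.953
big_round_pot p 0.76 c [0.461 0.173] fit [461.8 171.3   0. ] 0.963
small_round_pot p 0.6 c [ 0.459 -0.249] fit [ 459.9 -255.6    0. ] 0.932
big_square_pot p 0.59 c [0.458 0.334] fit [457.1 343.3   9.3] 0.978
top
small_square_pot p 0.71 c [ 0.446 -0.067] fit [446.6 -67.6 110.8] 0.939
big_round_pot p 0.77 c [0.467 0.162] fit [463.  166.1   0. ] 0.53
small_round_pot p 0.6 c [ 0.458 -0.256] fit [ 458.5 -258.3    0. ] 0.92
```

Run:
```python
from h import *
show(); go(.5946,.0523,.10,180); go(.5946,.0523,.050,180)
```

```text
t 3.87 p [0.5265 0.0474 0.1983] yaw 180.0 F [-0.   0.1  0.2] g 0.999 0.0
row [-0.1361  0.0098  0.1966] [ 0. -0. -0.] dist 0.12 rows 2.9
row [-0.1361  0.0098  0.2966] [ 0. -0. -0.] dist 0.163 rows 3.9
```

```bash
python3 -m pendant '[[-0.1,-0.136,0.01,0.16,0,0,0],[-0.1,-0.136,0.01,0.16,0,0,0],[-0.1,-0.136,0.01,0.16,0,0,0],[-0.1,-0.136,0.01,0.22,0,0,0],[-0.1,-0.136,0.01,0.26,0,0,0],[-0.1,-0.136,0.01,0.26,0,0,0],[-0.1,-0.136,0.01,0.26,0,0,0]]'
python3 - <<'E'
from h import *
p=snap("wrist","w3"); show(); findfit("small_round_lid",p,(.595,.052),.048); go(.5946,.0523,.050,180)
E
```

```text
t: 4.45
tool_pos: [0.5941, 0.052, 0.0678]
tcp_rot: [0.0, -3.139, 0.002]
wrist_force: [0.9, 0.0, 1.3]
grip_width: 0.552
grasp_force: 0.0
t 4.5 p [0.5952 0.0523 0.0695] yaw -179.98 F [1.  0.2 0.8] g 0.546 0.0
small_round_lid p 0.61 c [0.595 0.052] fit [594.8  52.    0. ] 0.958
small_round_lid p 0.2 c [0.565 0.055] fit [564.4  54.    0. ] 0.256
row [ 0.0024 -0.0004  0.0407] [0.0001 0.001  0.0001] dist 0.02 rows 0.5
```

View pics/w3.png

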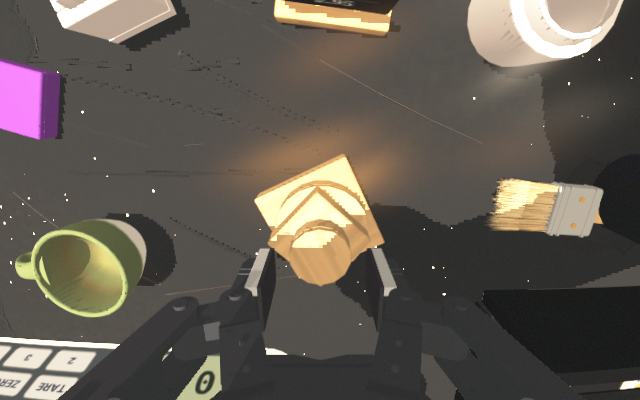

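The lid at (320,240) sits centred between the fingers. I'll go down, close and lift.

```bash
python3 -m pendant '[[-0.1,0,0,0.039,0,0,0],[-0.1,0,0,0.039,0,0,0],[-0.1,0,0,0.039,0,0,0],[1,0,0,0.039,0,0,0],[1,0,0,0.039,0,0,0],[1,0,0,0.039,0,0,0],[1,0,0,0.039,0,0,0],[1,0,0,0.039,0,0,0]]';  python3 -m pendant '[[1,0,0,-0.03,0,0,0],[1,0,0,-0.12,0,0,0],[1,0,0,-0.12,0,0,0],[1,0,0,-0.12,0,0,0]]'
python3 - <<'E'
from h import *
p=snap("wrist","w4"); show(); 
findfit("small_square_lid",p,(.59,.055),.032)
findfit("small_round_lid",p,(.59,.052),.108)
findfit("small_round_pot",p,(.459,-.256)); go(.4593,-.256,.12,180)
cv2.imwrite("pics/w4c.png",cv2.resize(p["image"][120:400,170:490,::-1],None,fx=2,fy=2))
E
```

```text
t: 5.22
tool_pos: [0.5957, 0.0525, 0.051]
tcp_rot: [-0.001, 3.138, 0.001]
wrist_force: [-2.3, 0.1, 6.6]
grip_width: 0.362
grasp_force: 59.1
t: 5.55
tool_pos: [0.597, 0.0528, 0.1131]
tcp_rot: [-0.0, 3.134, 0.003]
wrist_force: [0.3, 0.1, -1.5]
grip_width: 0.364
grasp_force: 59.6
t 5.6 p [0.5956 0.0527 0.1109] yaw 179.99 F [ 0.4  0.4 -1.5] g 0.362 59.6
small_square_lid p 0.83 c [0.591 0.051] fit [593.2  51.4  47.3] 0.854
small_round_lid p 0.82 c [0.598 0.053] fit [597.3  53.    0. ] 0.946
row [ 0.2691 -0.6166 -0.0233] [-0.0001 -0.0005 -0.0001] dist 0.337 rows 8.1
```

View pics/w4c.png

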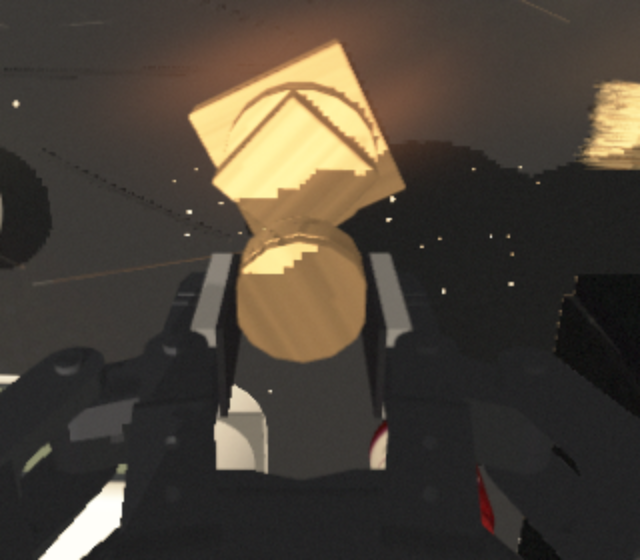

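The crop shows the small round lid held at about (300,290). Below it the small square lid is turned about 45 degrees.

```bash
python3 -m pendant '[[1,0.268,-0.61,-0.02,0,0,0],[1,0.268,-0.61,-0.02,0,0,0],[1,0.268,-0.61,-0.02,0,0,0],[1,0.268,-0.61,-0.02,0,0,0],[1,0.268,-0.61,-0.02,0,0,0],[1,0.268,-0.61,-0.02,0,0,0],[1,0.268,-0.61,-0.02,0,0,0],[1,0.268,-0.61,-0.02,0,0,0],[1,0.268,-0.61,-0.02,0,0,0],[1,0.268,-0.61,-0.02,0,0,0]]'
python3 - <<'E'
from h import *
snap("wrist");p=snap("wrist","w5"); show(); 
findfit("small_round_pot",p,(.459,-.256)); go(.4593,-.256,.046,180)
findfit("small_round_lid",p,(.4593,-.256),.117)
p=snap("top","t5");findfit("small_round_pot",p,(.459,-.256)); 
findfit("small_round_lid",p,(.4593,-.256),.117)
p=snap("side","s5");findfit("small_round_pot",p,(.459,-.256)); 
findfit("small_round_lid",p,(.4593,-.256),.117)
cv2.imwrite("pics/s5c.png",cv2.resize(p["image"][180:330,240:400,::-1],None,fx=4,fy=4))
E
```

```text
t: 6.58
tool_pos: [0.4589, -0.2544, 0.118]
tcp_rot: [-0.007, -3.14, -0.001]
wrist_force: [0.7, 0.5, -1.1]
grip_width: 0.364
grasp_force: 59.7
t 6.68 p [ 0.4602 -0.2524  0.1182] yaw 179.96 F [ 0.1  0.2 -0.4] g 0.364 59.7
small_round_pot p 0.74 c [ 0.458 -0.256] fit [ 459.3 -256.    -0. ] 0.898
row [ 0.0025 -0.0083  0.1446] [ 0.0001 -0.0003  0.0002] dist 0.072 rows 1.7
small_round_lid p 0.76 c [ 0.458 -0.253] fit [ 458.3 -252.7   -0. ] 0.891
small_round_pot p 0.86 c [ 0.458 -0.265] fit [ 459.3 -253.    -0. ] 0.942
```

View pics/w5.png

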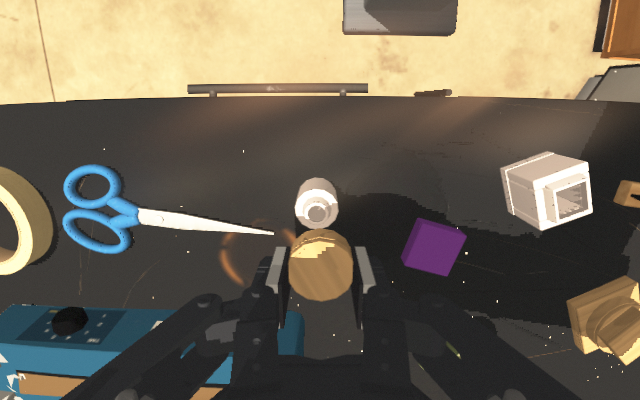

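The pot stands at (317,203), just ahead of the held lid at (320,265). I'll lower until the lid is nearly on the neck and check again.

```bash
python3 -m pendant '[[1,0.001,-0.007,0.06,0,0,0],[1,0.001,-0.007,0.12,0,0,0],[1,0.001,-0.007,0.12,0,0,0],[1,0.001,-0.007,0.12,0,0,0],[1,0.001,-0.007,0.12,0,0,0]]'
python3 - <<'E'
from h import *
p=snap("wrist","w6"); show(); 
findfit("small_round_pot",p,(.459,-.256)); go(.4595,-.256,.043,180)
findfit("small_round_lid",p,(.4593,-.256),.055)
cv2.imwrite("pics/w6c.png",cv2.resize(p["image"][150:350,200:440,::-1],None,fx=3,fy=3))
E
```

```text
t: 7.5
tool_pos: [0.461, -0.2566, 0.0604]
tcp_rot: [-0.001, 3.14, -0.002]
wrist_force: [0.7, 0.3, -0.6]
grip_width: 0.367
grasp_force: 59.7
t 7.55 p [ 0.4614 -0.2566  0.0608] yaw -179.97 F [ 0.2 -0.6 -0.4] g 0.366 59.7
small_round_pot p 0.88 c [ 0.448 -0.256] fit [ 456.7 -255.8    0. ] 0.477
row [0.004  0.0013 0.0357] [-0.0004  0.0011  0.0001] dist 0.018 rows 0.4
small_round_lid p 0.67 c [ 0.462 -0.256] fit [ 461.5 -256.2    0. ] 0.966
```

View pics/w6c.png

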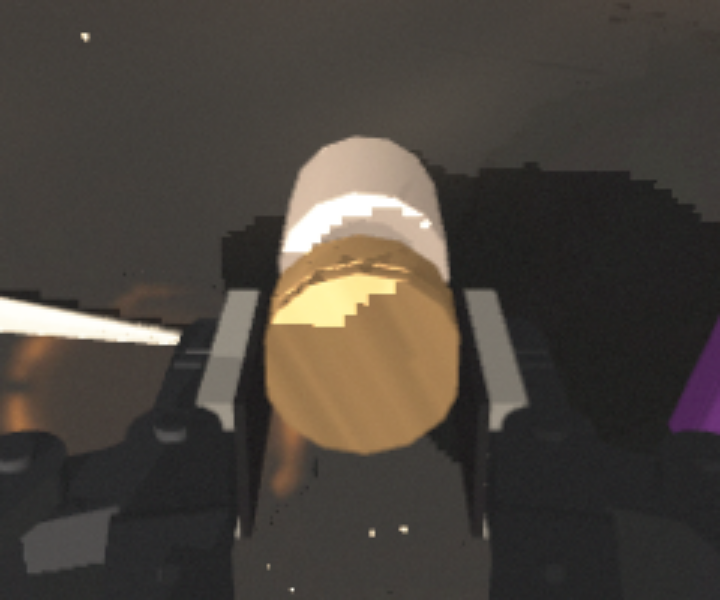

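The lid is lined up with the pot sideways. It needs 2 mm in tool x, then the descent.

```bash
python3 -m pendant '[[1,0.004,0,0.01,0,0,0],[1,0.004,0,0.02,0,0,0],[1,0.004,0,0.03,0,0,0],[1,0.004,0,0.036,0,0,0],[1,0.004,0,0.036,0,0,0],[1,0.004,0,0.036,0,0,0]]'; python3 -c "
from h import *
show()"
```

```text
t: 8.15
tool_pos: [0.4583, -0.2562, 0.0429]
tcp_rot: [-0.001, 3.14, -0.002]
wrist_force: [-5.4, 4.7, 17.1]
grip_width: 0.36
grasp_force: 61.5
t 8.15 p [ 0.4583 -0.2562  0.0429] yaw -179.95 F [-5.4  4.7 17.1] g 0.36 61.5
```

```bash
python3 -m pendant '[[-0.1,0,0,0,0,0,0],[-0.1,0,0,0,0,0,0],[-0.1,0,0,0,0,0,0],[-0.1,0,0,-0.06,0,0,0],[-0.1,0,0,-0.12,0,0,0],[-0.1,0,0,-0.2,0,0,0],[-0.1,0,0,-0.2,0,0,0],[-0.1,0,0,-0.2,0,0,0]]'
python3 - <<'E'
from h import *
p=snap("wrist","w7"); show(); 
findfit("small_round_lid",p,(.4593,-.256),.040); go(.5932,.0514,.10,180)
go(.5932,.0514,.10,227.3)
cv2.imwrite("pics/w7c.png",cv2.resize(p["image"][150:350,200:440,::-1],None,fx=3,fy=3))
E
```

```text
t: 8.82
tool_pos: [0.4595, -0.2566, 0.1429]
tcp_rot: [0.0, 3.137, -0.002]
wrist_force: [0.4, -0.2, -0.7]
grip_width: 0.549
grasp_force: 0.0
t 8.87 p [ 0.4582 -0.2561  0.141 ] yaw 179.98 F [-0.2  0.4 -1. ] g 0.554 0.0
small_round_lid p 0.59 c [ 0.458 -0.256] fit [ 457.7 -256.2   -0. ] 0.932
row [-0.2713  0.6145  0.0799] [ 0.0003 -0.0004 -0.0001] dist 0.338 rows 8.1
row [-0.2713  0.6145  0.0799] [ 0.0004 -0.0003 -0.2629] dist 0.338 rows 8.1
```

View pics/w7c.png

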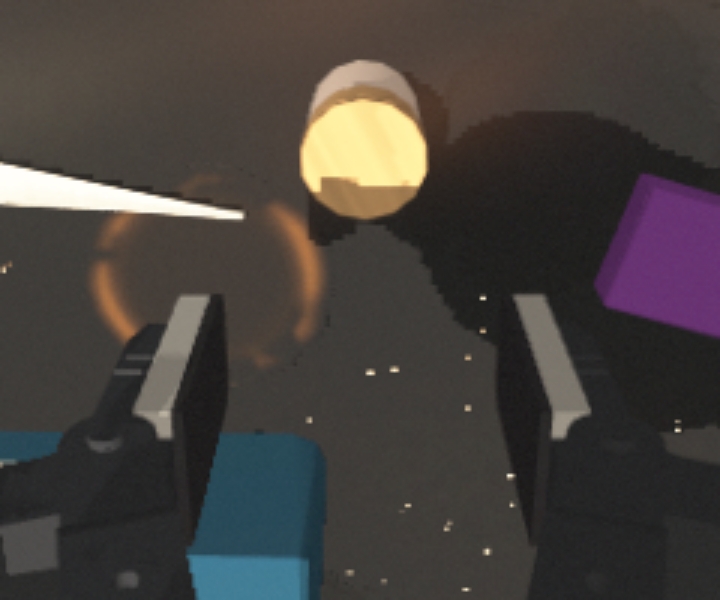

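The small round lid sits flush on its pot at about (365,155). Next I need the small square lid's pose.

```bash
python3 -m pendant '[[-0.5,-0.13,0.614,-0.08,0,0,0],[-0.5,-0.13,0.614,-0.08,0,0,0],[-0.5,-0.13,0.614,-0.08,0,0,0],[-0.5,-0.13,0.614,-0.08,0,0,0],[-0.5,-0.13,0.614,-0.08,0,0,0],[-0.5,-0.13,0.614,-0.08,0,0,0],[-0.5,-0.13,0.614,-0.08,0,0,0],[-0.5,-0.13,0.614,-0.08,0,0,0],[-0.5,-0.13,0.614,-0.08,0,0,0],[-0.5,-0.13,0.614,-0.08,0,0,0]]'
python3 - <<'E'
from h import *
snap("wrist");p=snap("wrist","w8"); show(); 
findfit("small_square_lid",p,(.591,.052),.032)
findfit("small_square_pot",p,(.447,-.066))
p2=snap("top")
findfit("small_square_lid",p2,(.591,.052),.032)
cv2.imwrite("pics/w8c.png",cv2.resize(p["image"][180:300,240:400,::-1],None,fx=5,fy=5))
E
```

```text
t: 9.75
tool_pos: [0.5224, 0.052, 0.179]
tcp_rot: [0.004, -3.138, 0.002]
wrist_force: [-1.1, -0.4, 0.1]
grip_width: 0.75
grasp_force: 0.0
t 9.85 p [0.5223 0.0502 0.1795] yaw 179.98 F [0.5 0.  0.2] g 0.749 0.0
small_square_lid p 0.81 c [0.593 0.052] fit [592.8  51.5  46.8] 0.974
small_square_pot p 0.89 c [ 0.447 -0.065] fit [448.6 -65.6  20.5] 0.977
```

View pics/w8c.png

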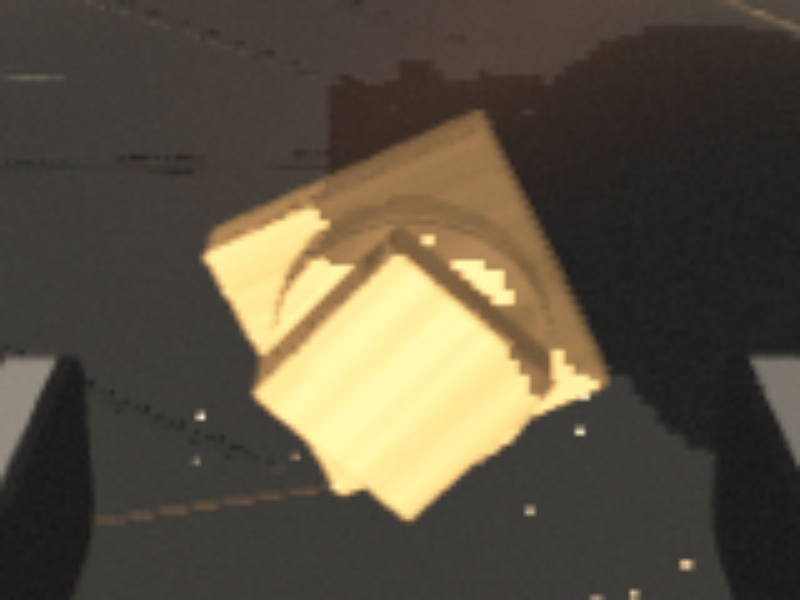

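The small square lid is fully visible; its centre in the crop is about (400,385), and the fit is good.

Run:
```python
from h import *
go(.5928,.0515,.065,226.8); show()
```

```text
row [-0.1402  0.0037  0.231 ] [ 0.000e+00 -2.000e-04 -2.605e-01] dist 0.135 rows 6.5
t 10.05 p [0.5228 0.0498 0.1806] yaw 179.9 F [-0.3  0.8 -0. ] g 0.752 0.0
```

```bash
python3 -m pendant '[[-0.4,-0.14,0.0035,0.1,0,0,-0.26],[-0.4,-0.14,0.0035,0.1,0,0,-0.26],[-0.4,-0.14,0.0035,0.15,0,0,-0.26],[-0.4,-0.14,0.0035,0.15,0,0,-0.26],[-0.4,-0.14,0.0035,0.19,0,0,-0.26],[-0.4,-0.14,0.0035,0.19,0,0,-0.26],[-0.4,-0.14,0.0035,0.23,0,0,-0.26],[-0.4,-0.14,0.0035,0.23,0,0,-0.26],[-0.4,-0.14,0.0035,0.23,0,0,-0.26]]'
python3 - <<'E'
from h import *
p=snap("wrist","w9"); show(); 
findfit("small_square_lid",p,(.5928,.0515),.032); go(.5928,.0515,.035,226.8)
E
```

```text
t: 10.8
tool_pos: [0.5922, 0.0517, 0.0651]
tcp_rot: [1.242, -2.883, -0.0]
wrist_force: [-0.1, -1.2, 0.4]
grip_width: 0.701
grasp_force: 0.0
t 10.85 p [0.593  0.052  0.0662] yaw -133.38 F [ 0.4  0.3 -0. ] g 0.699 0.0
small_square_lid p 0.71 c [0.593 0.051] fit [593.   50.9  47.3] 0.969
small_square_lid p 0.32 c [0.575 0.031] fit [581.2  34.1  25.4] 0.27
small_square_lid p 0.24 c [0.576 0.04 ] fit [580.9  46.7  54.3] 0.2
row [0.002  0.0001 0.0635] [-0.0003  0.0002 -0.0008] dist 0.032 rows 0.8
```

```bash
python3 -m pendant '[[-0.4,0.001,0,0.04,0,0,0],[-0.4,0.001,0,0.061,0,0,0],[-0.4,0.001,0,0.061,0,0,0],[1,0.001,0,0.061,0,0,0],[1,0.001,0,0.061,0,0,0],[1,0.001,0,0.061,0,0,0],[1,0.001,0,0.061,0,0,0],[1,0.001,0,0.061,0,0,0]]';  python3 -m pendant '[[1,0,0,-0.03,0,0,0],[1,0,0,-0.16,0,0,0],[1,0,0,-0.16,0,0,0],[1,0,0,-0.16,0,0,0]]'
python3 - <<'E'
from h import *
show(); go(.4486,-.0655,.115,200.5)
E
```

```text
t: 11.57
tool_pos: [0.5933, 0.0524, 0.0363]
tcp_rot: [-1.247, 2.882, -0.001]
wrist_force: [0.1, 1.3, 3.1]
grip_width: 0.492
grasp_force: 61.1
t: 11.9
tool_pos: [0.5963, 0.0526, 0.122]
tcp_rot: [-1.245, 2.873, -0.005]
wrist_force: [-0.0, 0.8, -0.0]
grip_width: 0.499
grasp_force: 61.1
t 11.9 p [0.5963 0.0526 0.122 ] yaw -133.15 F [-0.   0.8 -0. ] g 0.499 61.1
row [0.3744 0.054  0.0103] [-0.0016  0.0032  0.1464] dist 0.189 rows 4.5
```

```bash
python3 -m pendant '[[1,0.374,0.054,0.01,0,0,0.1464],[1,0.374,0.054,0.01,0,0,0.1464],[1,0.374,0.054,0.01,0,0,0.1464],[1,0.374,0.054,0.01,0,0,0.1464],[1,0.374,0.054,0.01,0,0,0.1464],[1,0.374,0.054,0.01,0,0,0.1464],[1,0.374,0.054,0.01,0,0,0.1464]]'
python3 - <<'E'
from h import *
snap("wrist"); p=snap("wrist","w10"); show(); 
findfit("small_square_pot",p,(.4486,-.0655))
z=state()["tool_pos"][2]-.0043
findfit("small_square_lid",p,(.4486,-.0655),z)
go(.4496,-.0651,.064,200.5)
p=snap("wrist"); findfit("small_square_pot",p,(.4486,-.0655))
E
```

```text
t: 12.48
tool_pos: [0.4443, -0.0662, 0.1108]
tcp_rot: [-0.555, 3.091, 0.0]
wrist_force: [0.2, -0.0, 0.5]
grip_width: 0.493
grasp_force: 61.0
t 12.58 p [ 0.4457 -0.0654  0.1106] yaw -159.55 F [-0.3  0.7  0.1] g 0.493 61.0
small_square_pot p 0.94 c [ 0.437 -0.07 ] fit [438.7 -69.2  21.4] 0.591
small_square_lid p 0.7 c [ 0.444 -0.066] fit [445.5 -65.9  20.1] 0.942
row [-0.007  -0.0027  0.0926] [-0.      0.0001 -0.0001] dist 0.046 rows 1.1
small_square_pot p 0.95 c [ 0.437 -0.07 ] fit [444.3 -66.4  25.5] 0.615
```

View pics/w10.png

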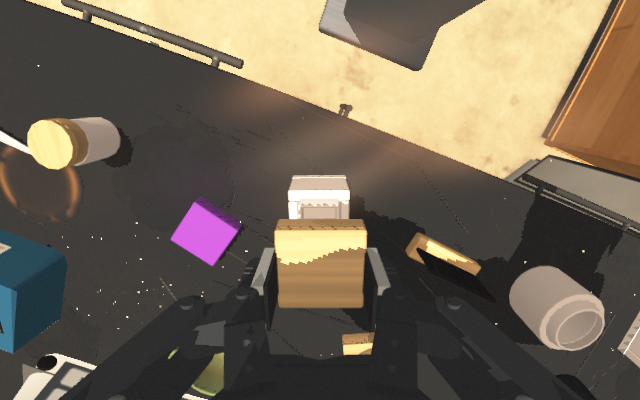

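The held lid at (320,265) is parallel to the pot at (319,197). I'll lower it onto the shoulder.

```bash
python3 -m pendant '[[1,-0.006,-0.003,0.05,0,0,0],[1,-0.006,-0.003,0.095,0,0,0],[1,-0.006,-0.003,0.095,0,0,0],[1,-0.006,-0.003,0.105,0,0,0],[1,-0.006,-0.003,0.113,0,0,0],[1,-0.006,-0.003,0.12,0,0,0],[1,-0.006,-0.003,0.12,0,0,0]]'; python3 -c "
from h import *
show()"
```

```text
t: 13.37
tool_pos: [0.4485, -0.0659, 0.0505]
tcp_rot: [-0.557, 3.091, 0.0]
wrist_force: [0.2, -0.4, 0.3]
grip_width: 0.498
grasp_force: 61.1
t 13.37 p [ 0.4485 -0.0659  0.0505] yaw -159.56 F [ 0.2 -0.4  0.3] g 0.498 61.1
```

No contact force yet and it is at seating height. I'll push 2 mm more, then release and rise.

```bash
python3 -m pendant '[[1,0,0,0.004,0,0,0],[1,0,0,0.004,0,0,0],[1,0,0,0.004,0,0,0]]'; python3 -m pendant '[[-0.4,0,0,0,0,0,0],[-0.4,0,0,0,0,0,0],[-0.4,0,0,0,0,0,0],[-0.4,0,0,-0.06,0,0,0],[-0.4,0,0,-0.12,0,0,0],[-0.4,0,0,-0.2,0,0,0],[-0.4,0,0,-0.2,0,0,0],[-0.4,0,0,-0.2,0,0,0]]'
python3 - <<'E'
from h import *
p=snap("wrist","w11"); show(); 
findfit("small_square_lid",p,(.4486,-.0655),.046); go(.52,.055,.18,180)
cv2.imwrite("pics/w11c.png",cv2.resize(p["image"][150:350,200:440,::-1],None,fx=3,fy=3))
E
```

```text
t: 13.62
tool_pos: [0.4488, -0.0659, 0.0502]
tcp_rot: [-0.558, 3.09, -0.001]
wrist_force: [-4.6, 1.6, 11.2]
grip_width: 0.496
grasp_force: 62.3
t: 14.28
tool_pos: [0.45, -0.0657, 0.1507]
tcp_rot: [-0.556, 3.086, -0.0]
wrist_force: [-0.8, 0.2, -0.9]
grip_width: 0.702
grasp_force: 0.0
t 14.33 p [ 0.4487 -0.0658  0.1488] yaw -159.57 F [0.3 0.4 0.2] g 0.698 0.0
small_square_lid p 0.74 c [ 0.448 -0.066] fit [448.6 -65.8  21.6] 0.947
small_square_lid p 0.28 c [ 0.422 -0.076] fit [438.  -67.8  19.9] 0.177
row [-0.2195  0.1763 -0.0644] [ 0.0002 -0.0002  0.1135] dist 0.144 rows 3.5
```

View pics/w11c.png

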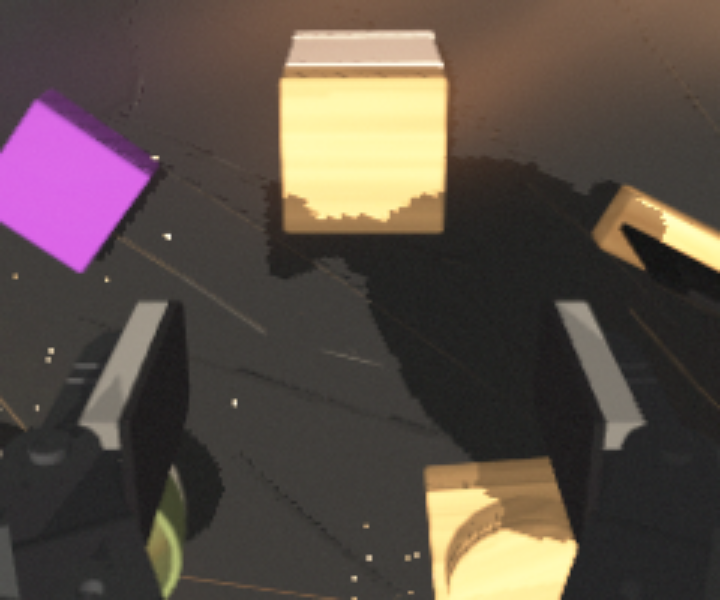

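The small square lid is seated at about (362,155). Next, the big round lid.

```bash
python3 -m pendant '[[-0.9,-0.22,0.176,-0.06,0,0,0.1135],[-0.9,-0.22,0.176,-0.06,0,0,0.1135],[-0.9,-0.22,0.176,-0.06,0,0,0.1135],[-0.9,-0.22,0.176,-0.06,0,0,0.1135],[-0.9,-0.22,0.176,-0.06,0,0,0.1135],[-0.9,-0.22,0.176,-0.06,0,0,0.1135]]'
python3 - <<'E'
from h import *
snap("wrist");p=snap("wrist","w12"); show(); 
findfit("big_round_lid",p,(.585,.055),.016)
findfit("big_square_lid",p,(.585,.055),0)
findfit("big_round_pot",p,(.462,.171))
findfit("big_square_pot",p,(.457,.343))
E
```

```text
t: 14.88
tool_pos: [0.5203, 0.0557, 0.1765]
tcp_rot: [0.003, -3.138, 0.002]
wrist_force: [-0.8, -0.5, -1.0]
grip_width: 0.948
grasp_force: 0.0
t 14.98 p [0.5197 0.0544 0.177 ] yaw -179.99 F [-0.2 -0.6  0.1] g 0.952 0.0
big_round_lid p 0.58 c [0.593 0.053] fit [592.8  53.1   0. ] 0.978
big_square_lid p 0.69 c [0.578 0.052] fit [593.   53.   25.2] 0.324
big_round_pot p 0.64 c [0.461 0.173] fit [461.1 170.6   0. ] 0.935
big_square_pot p 0.96 c [0.458 0.327] fit [457.2 342.4  10.9] 0.984
```

```bash
python3 -m pendant '[[-0.9,-0.146,-0.003,0.1,0,0,0],[-0.9,-0.146,-0.003,0.18,0,0,0],[-0.9,-0.146,-0.003,0.18,0,0,0],[-0.9,-0.146,-0.003,0.23,0,0,0],[-0.9,-0.146,-0.003,0.23,0,0,0],[-0.9,-0.146,-0.003,0.23,0,0,0]]'
python3 - <<'E'
from h import *
p=snap("wrist","w13"); show(); findfit("big_round_lid",p,(.593,.053),.016); go(.5928,.0531,.018,180)
E
```

```text
t: 15.68
tool_pos: [0.5927, 0.0525, 0.0626]
tcp_rot: [-0.001, -3.139, 0.002]
wrist_force: [0.5, -0.1, 1.5]
grip_width: 0.953
grasp_force: 0.0
t 15.73 p [0.594  0.053  0.0647] yaw -179.99 F [-0.8 -0.3  0.8] g 0.955 0.0
big_round_lid p 0.69 c [0.593 0.053] fit [593.2  53.1  -0. ] 0.973
row [ 0.004  -0.0005  0.0954] [0.0001 0.0011 0.0002] dist 0.048 rows 1.1
```

```bash
python3 -m pendant '[[-0.9,0.002,0,0.05,0,0,0],[-0.9,0.002,0,0.08,0,0,0],[-0.9,0.002,0,0.093,0,0,0],[-0.9,0.002,0,0.093,0,0,0],[1,0.002,0,0.093,0,0,0],[1,0.002,0,0.093,0,0,0],[1,0.002,0,0.093,0,0,0],[1,0.002,0,0.093,0,0,0],[1,0.002,0,0.093,0,0,0]]';  python3 -m pendant '[[1,0,0,-0.03,0,0,0],[1,0,0,-0.1,0,0,0],[1,0,0,-0.18,0,0,0],[1,0,0,-0.2,0,0,0],[1,0,0,-0.2,0,0,0]]'
python3 - <<'E'
from h import *
snap("wrist"); show(); go(.461,.171,.12,180)
E
```

```text
t: 16.53
tool_pos: [0.5943, 0.0538, 0.0197]
tcp_rot: [-0.001, 3.137, 0.001]
wrist_force: [-2.6, -0.3, 6.3]
grip_width: 0.665
grasp_force: 62.7
t: 16.95
tool_pos: [0.5959, 0.054, 0.1232]
tcp_rot: [-0.001, 3.131, 0.004]
wrist_force: [-0.4, 0.2, -0.7]
grip_width: 0.661
grasp_force: 64.0
t 17.0 p [0.5944 0.0539 0.1204] yaw -179.98 F [-1.  -0.6 -1.9] g 0.66 64.0
row [ 0.2667  0.2342 -0.0005] [0.0006 0.0021 0.0001] dist 0.177 rows 4.3
```

```bash
python3 -m pendant '[[1,0.264,0.234,0,0,0,0],[1,0.264,0.234,0,0,0,0],[1,0.264,0.234,0,0,0,0],[1,0.264,0.234,0,0,0,0],[1,0.264,0.234,0,0,0,0],[1,0.264,0.234,0,0,0,0],[1,0.264,0.234,0,0,0,0]]'
python3 - <<'E'
from h import *
snap("wrist"); p=snap("wrist","w14"); show(); 
findfit("big_round_pot",p,(.4613,.171)); z=state()["tool_pos"][2]-.0037
findfit("big_round_lid",p,(.4613,.171),z); go(.4622,.171,.052,180)
p=snap("side"); findfit("big_round_pot",p,(.4613,.171)); findfit("big_round_lid",p,(.4613,.171),z)
p=snap("top"); findfit("big_round_lid",p,(.4613,.171),z)
E
```

```text
t: 17.58
tool_pos: [0.4603, 0.1707, 0.1169]
tcp_rot: [-0.003, 3.142, -0.0]
wrist_force: [-0.1, -0.6, -0.7]
grip_width: 0.659
grasp_force: 64.0
t 17.68 p [0.4611 0.17   0.1167] yaw 179.98 F [ 0.5 -0.6 -0.3] g 0.662 64.0
big_round_pot p 0.81 c [0.447 0.172] fit [460.7 172.2  -0. ] 0.465
big_round_lid p 0.83 c [0.459 0.17 ] fit [460.  170.4   0. ] 0.942
row [-0.0019  0.0027  0.1291] [-0.0001 -0.0001 -0.0004] dist 0.065 rows 1.5
big_round_pot p 0.55 c [0.46  0.165] fit [461.6 175.2  -0. ] 0.842
big_round_lid p 0.6 c [0.456 0.165] fit [458.7 170.2  -0. ] 0.62
```

View pics/w14.png

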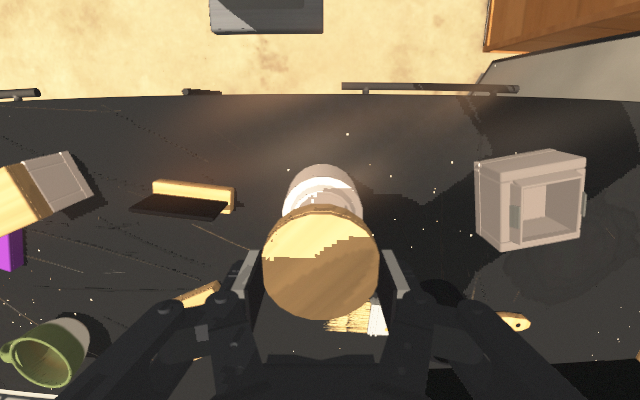

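The pot at (322,190) is lined up under the held lid at (321,262).

```bash
python3 -m pendant '[[1,-0.002,0.003,0.05,0,0,0],[1,-0.002,0.003,0.095,0,0,0],[1,-0.002,0.003,0.095,0,0,0],[1,-0.002,0.003,0.105,0,0,0],[1,-0.002,0.003,0.115,0,0,0],[1,-0.002,0.003,0.123,0,0,0],[1,-0.002,0.003,0.129,0,0,0],[1,-0.002,0.003,0.129,0,0,0]]'; python3 -c "
from h import *
show()"
```

```text
t: 18.7
tool_pos: [0.4622, 0.1722, 0.0538]
tcp_rot: [-0.001, 3.14, 0.001]
wrist_force: [-2.2, -0.7, 5.9]
grip_width: 0.665
grasp_force: 64.7
t 18.7 p [0.4622 0.1722 0.0538] yaw -179.96 F [-2.2 -0.7  5.9] g 0.665 64.7
```

Contact came at the expected seating height (0.0537). I'll release, rise and look.

```bash
python3 -m pendant '[[-0.9,0,0,0,0,0,0],[-0.9,0,0,0,0,0,0],[-0.9,0,0,0,0,0,0],[-0.9,0,0,0,0,0,0],[-0.9,0,0,-0.06,0,0,0],[-0.9,0,0,-0.12,0,0,0],[-0.9,0,0,-0.2,0,0,0],[-0.9,0,0,-0.2,0,0,0],[-0.9,0,0,-0.2,0,0,0]]'
python3 - <<'E'
from h import *
p=snap("wrist","w15"); show(); 
findfit("big_round_lid",p,(.4613,.171),.050)
findfit("big_square_pot",p,(.457,.343)); go(.52,.055,.18,180)
E
```

```text
t: 19.45
tool_pos: [0.463, 0.1729, 0.1548]
tcp_rot: [-0.0, 3.137, 0.005]
wrist_force: [-0.2, 0.4, -0.9]
grip_width: 0.948
grasp_force: 0.0
t 19.5 p [0.4618 0.1722 0.1528] yaw -180.0 F [-0.9 -0.2 -0.1] g 0.951 0.0
big_round_lid p 0.83 c [0.461 0.173] fit [461.  172.7   0. ] 0.964
big_square_pot p 0.9 c [0.455 0.34 ] fit [457.3 342.1  10.6] 0.976
row [-0.1181 -0.2331 -0.0576] [-0.0003 -0.0006 -0.    ] dist 0.134 rows 3.2
```

View pics/w15.png

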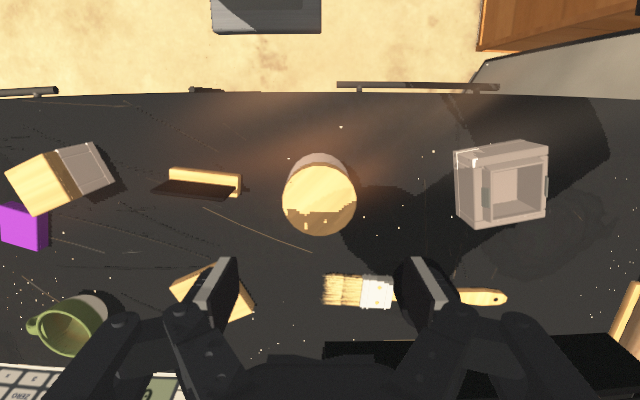

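The big round lid is seated at (319,200). The big square pot is at (503,185), with catches on its y sides.

```bash
python3 -m pendant '[[-1,-0.118,-0.233,-0.05,0,0,0],[-1,-0.118,-0.233,-0.05,0,0,0],[-1,-0.118,-0.233,-0.05,0,0,0],[-1,-0.118,-0.233,-0.05,0,0,0],[-1,-0.118,-0.233,-0.05,0,0,0],[-1,-0.118,-0.233,-0.05,0,0,0]]'
python3 - <<'E'
from h import *
snap("wrist");p=snap("wrist","w16"); show(); 
findfit("big_square_lid",p,(.59,.053),0)
p=snap("top");findfit("big_square_lid",p,(.59,.053),0)
E
```

```text
t: 20.1
tool_pos: [0.5201, 0.055, 0.1759]
tcp_rot: [-0.002, -3.139, 0.001]
wrist_force: [-0.4, 0.3, -0.1]
grip_width: 0.998
grasp_force: 0.0
t 20.2 p [0.5198 0.056  0.1763] yaw -179.95 F [-0.3 -0.  -0.3] g 0.995 0.0
big_square_lid p 0.58 c [0.593 0.052] fit [593.2  52.6 116. ] 0.964
```

Run:
```python
from h import *
show(); go(.5932,.0526,.05,206)
```

```text
t 20.35 p [0.5201 0.0564 0.177 ] yaw -179.9 F [-1.1 -0.2  0.7] g 1.001 0.0
row [-0.1463 -0.0078  0.2539] [ 0.     -0.0002 -0.1439] dist 0.147 rows 3.6
```

```bash
python3 -m pendant '[[-1,-0.146,-0.008,0.08,0,0,-0.144],[-1,-0.146,-0.008,0.16,0,0,-0.144],[-1,-0.146,-0.008,0.2,0,0,-0.144],[-1,-0.146,-0.008,0.254,0,0,-0.144],[-1,-0.146,-0.008,0.254,0,0,-0.144],[-1,-0.146,-0.008,0.254,0,0,-0.144],[-1,-0.146,-0.008,0.254,0,0,-0.144]]'
python3 - <<'E'
from h import *
p=snap("wrist","w17"); show(); findfit("big_square_lid",p,(.593,.053),0); go(.5932,.0526,.004,206)
E
```

```text
t: 20.93
tool_pos: [0.5948, 0.0521, 0.0528]
tcp_rot: [-0.703, 3.059, -0.001]
wrist_force: [-0.6, -0.2, 0.4]
grip_width: 0.998
grasp_force: 0.0
t 20.98 p [0.5952 0.0522 0.0535] yaw -154.11 F [0.9 0.3 0.3] g 0.997 0.0
big_square_lid p 0.82 c [0.592 0.052] fit [593.6  52.1  25.5] 0.962
row [0.0038 0.0026 0.0992] [-0.0004  0.0017 -0.0005] dist 0.05 rows 1.2
```

```bash
python3 -m pendant '[[-1,0.003,0.001,0.05,0,0,0],[-1,0.003,0.001,0.09,0,0,0],[-1,0.003,0.001,0.098,0,0,0],[-1,0.003,0.001,0.098,0,0,0],[1,0.003,0.001,0.098,0,0,0],[1,0.003,0.001,0.098,0,0,0],[1,0.003,0.001,0.098,0,0,0],[1,0.003,0.001,0.098,0,0,0],[1,0.003,0.001,0.098,0,0,0]]';  python3 -m pendant '[[1,0,0,-0.03,0,0,0],[1,0,0,-0.1,0,0,0],[1,0,0,-0.18,0,0,0],[1,0,0,-0.24,0,0,0],[1,0,0,-0.24,0,0,0]]'
python3 - <<'E'
from h import *
snap("wrist"); show(); go(.4572,.3423,.12,190.7)
E
```

```text
t: 21.78
tool_pos: [0.594, 0.0516, 0.0043]
tcp_rot: [-0.705, 3.057, -0.001]
wrist_force: [-0.3, 1.4, 5.7]
grip_width: 0.767
grasp_force: 66.9
t: 22.2
tool_pos: [0.5968, 0.0517, 0.1309]
tcp_rot: [-0.703, 3.046, -0.002]
wrist_force: [0.5, 0.1, -0.5]
grip_width: 0.772
grasp_force: 67.1
t 22.25 p [0.5951 0.0518 0.1272] yaw -154.06 F [ 0.7  0.5 -2.4] g 0.769 67.1
row [-0.006  0.643  0.013] [-0.0003  0.0035  0.0847] dist 0.322 rows 7.7
```

```bash
python3 -m pendant '[[1,0.08,0.05,0,0,0,0.0847],[1,0.15,0.1,0,0,0,0.0847],[1,-0.006,0.643,0.013,0,0,0.0847],[1,-0.006,0.643,0.013,0,0,0.0847],[1,-0.006,0.643,0.013,0,0,0.0847],[1,-0.006,0.643,0.013,0,0,0.0847],[1,-0.006,0.643,0.013,0,0,0.0847],[1,-0.006,0.643,0.013,0,0,0.0847],[1,-0.006,0.643,0.013,0,0,0.0847],[1,-0.006,0.643,0.013,0,0,0.0847]]'
python3 - <<'E'
from h import *
snap("wrist"); p=snap("wrist","w18"); show(); 
findfit("big_square_pot",p,(.457,.342)); z=state()["tool_pos"][2]-.0043
findfit("big_square_lid",p,(.457,.342),z); go(.4572,.3423,.06,190.7)
p=snap("top");findfit("big_square_pot",p,(.457,.342))
findfit("big_square_lid",p,(.457,.342),z)
E
```

```text
t: 23.08
tool_pos: [0.4527, 0.347, 0.1142]
tcp_rot: [-0.299, 3.127, 0.002]
wrist_force: [1.2, -1.2, -0.5]
grip_width: 0.769
grasp_force: 67.1
t 23.18 p [0.4534 0.3427 0.1143] yaw -169.19 F [-0.5 -1.4 -0.9] g 0.767 67.1
big_square_pot p 0.6 c [0.432 0.338] fit [439.9 343.8  43.6] 0.346
big_square_lid p 0.77 c [0.451 0.344] fit [453.1 344.1 100.8] 0.956
row [-0.0067  0.0014  0.1094] [-0.0001 -0.0002 -0.0002] dist 0.055 rows 1.3
big_square_pot p 0.59 c [0.442 0.32 ] fit [452.4 337.3   5. ] 0.27
big_square_lid p 0.67 c [0.434 0.332] fit [436.3 329.4  72.4] 0.326
```

View pics/w18.png

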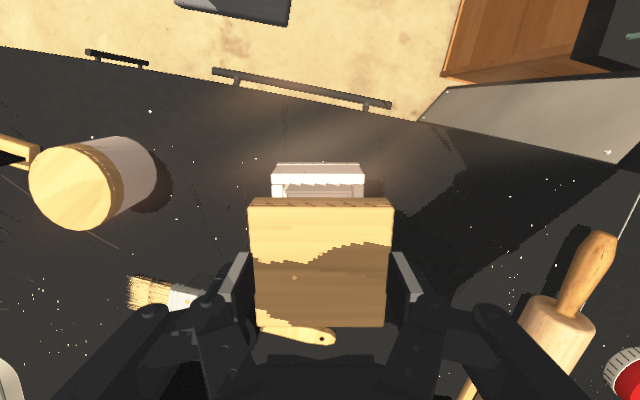

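Run:
```python
from h import *
show(); p=get_image("wrist")
P=model("big_square_pot")
for v in((457.2,342.3,10.7),):
    a=np.radians(v[2]);c,s=np.cos(a),np.sin(a);Q=P.copy();Q[:,:2]=P[:,:2]@np.array([[c,s],[-s,c]])+np.array(v[:2])/1000
    u=proj(p,Q); print(u.round(1).tolist())
im=p["image"][:,:,::-1].copy()
for k in(0,4,8): cv2.polylines(im,[np.round(u[k:k+4]).astype(int)],True,(0,0,255) if k else (0,255,0),1)
L=model("big_square_lid",state()["tool_pos"][2]-.0043); a=np.radians(10.8);c,s=np.cos(a),np.sin(a);L[:,:2]=L[:,:2]@np.array([[c,s],[-s,c]])+state()["tool_pos"][:2]
u=proj(p,L)
for k in(0,4): cv2.polylines(im,[np.round(u[k:k+4]).astype(int)],True,(255,0,0),1)
cv2.imwrite("pics/w19c.png",cv2.resize(im[140:340,220:420],None,fx=3,fy=3,interpolation=cv2.INTER_NEAREST))
```

```text
t 23.43 p [0.4545 0.3406 0.1151] yaw -169.4 F [ 0.3 -0.4 -1. ] g 0.769 67.1
[[358.6, 233.5], [284.6, 233.6], [281.6, 160.4], [361.6, 160.3], [364.9, 255.7], [278.8, 255.8], [274.6, 171.4], [369.2, 171.3], [359.1, 255.0], [284.7, 255.1], [281.6, 183.1], [362.3, 183.0]]
```

View pics/w19c.png

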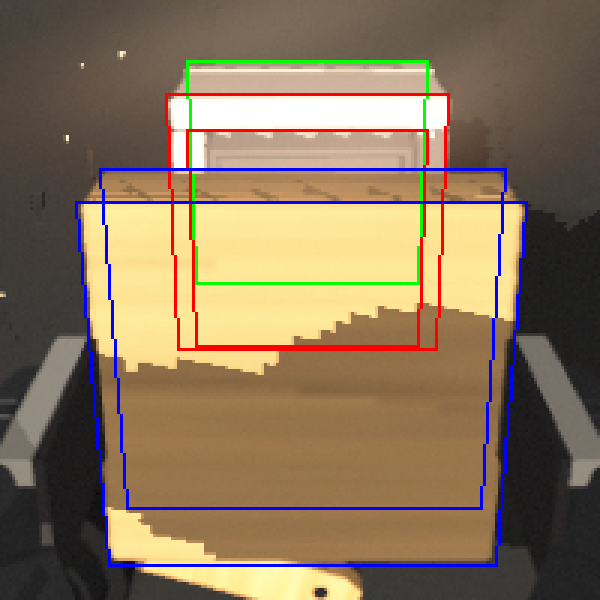

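The projected pot and lid models match the picture. I'll shift a few mm and lower until the lid meets the catches.

Run:
```python
from h import *
go(.4572,.3423,.06,190.7); show()
```

```text
row [-0.0058  0.0023  0.1101] [ 0.      0.     -0.0006] dist 0.055 rows 1.3
t 23.48 p [0.4546 0.3406 0.1151] yaw -169.41 F [ 0.1 -0.4 -1.3] g 0.767 67.1
```

```bash
python3 -m pendant '[[1,-0.006,0.002,0.05,0,0,0],[1,-0.006,0.002,0.09,0,0,0],[1,-0.006,0.002,0.11,0,0,0],[1,-0.006,0.002,0.114,0,0,0],[1,-0.006,0.002,0.118,0,0,0],[1,-0.006,0.002,0.12,0,0,0],[1,-0.006,0.002,0.12,0,0,0]]'; python3 -c "
from h import *
show(); p=snap('wrist'); findfit('big_square_lid',p,(.457,.342),.052)"
```

```text
t: 24.07
tool_pos: [0.4574, 0.3434, 0.0557]
tcp_rot: [-0.292, 3.127, 0.001]
wrist_force: [0.3, 0.6, -0.9]
grip_width: 0.768
grasp_force: 67.1
t 24.07 p [0.4574 0.3434 0.0557] yaw -169.31 F [ 0.3  0.6 -0.9] g 0.768 67.1
big_square_lid p 0.93 c [0.455 0.343] fit [457.4 342.8  10.5] 0.955
```

```bash
python3 -m pendant '[[1,0,-0.001,0.004,0,0,0],[1,0,-0.001,0.007,0,0,0],[1,0,-0.001,0.01,0,0,0],[1,0,-0.001,0.01,0,0,0]]'; python3 -c "
from h import *
show()"
```

```text
t: 24.5
tool_pos: [0.4578, 0.3433, 0.0506]
tcp_rot: [-0.293, 3.126, 0.002]
wrist_force: [1.2, 0.2, 4.9]
grip_width: 0.771
grasp_force: 67.7
t 24.5 p [0.4578 0.3433 0.0506] yaw -169.29 F [1.2 0.2 4.9] g 0.771 67.7
```

```bash
python3 -m pendant '[[1,0,0,0.003,0,0,0],[1,0,0,0.006,0,0,0],[1,0,0,0.006,0,0,0]]';python3 -m pendant '[[1,0,0,0.003,0,0,0],[1,0,0,0.006,0,0,0],[1,0,0,0.006,0,0,0]]'
```

```text
t: 24.75
tool_pos: [0.4569, 0.3428, 0.0464]
tcp_rot: [0.292, -3.128, -0.0]
wrist_force: [-0.2, 0.9, 0.7]
grip_width: 0.772
grasp_force: 67.3
t: 25.0
tool_pos: [0.457, 0.3428, 0.0462]
tcp_rot: [-0.293, 3.127, 0.0]
wrist_force: [-7.0, -1.4, 19.8]
grip_width: 0.768
grasp_force: 69.3
```

It snapped through, and the lid stops at the shoulder (TCP 0.0462 against 0.0463 expected). Releasing and checking.

```bash
python3 -m pendant '[[-1,0,0,-0.006,0,0,0],[-1,0,0,-0.006,0,0,0],[-1,0,0,-0.006,0,0,0],[-1,0,0,-0.006,0,0,0],[-1,0,0,-0.06,0,0,0],[-1,0,0,-0.12,0,0,0],[-1,0,0,-0.25,0,0,0],[-1,0,0,-0.25,0,0,0],[-1,0,0,-0.25,0,0,0],[-1,0,0,-0.25,0,0,0]]'
python3 - <<'E'
from h import *
p=snap("wrist","w20"); show(); 
for z in(.042,.050): findfit("big_square_lid",p,(.457,.342),z)
p=snap("side","s20")
cv2.imwrite("pics/s20c.png",cv2.resize(p["image"][140:300,240:400,::-1],None,fx=3.7,fy=3.7,interpolation=cv2.INTER_CUBIC))
E
```

```text
t: 25.83
tool_pos: [0.4575, 0.3433, 0.17]
tcp_rot: [-0.292, 3.126, 0.003]
wrist_force: [0.2, 0.6, -0.8]
grip_width: 1.002
grasp_force: 0.0
t 25.88 p [0.4568 0.3426 0.1684] yaw -169.33 F [ 0.1 -0.6 -0.4] g 1.0 0.0
big_square_lid p 0.68 c [0.456 0.343] fit [457.  343.1 100.6] 0.974
big_square_lid p 0.68 c [0.453 0.343] fit [455.6 343.  100.5] 0.919
```

View pics/s20c.png

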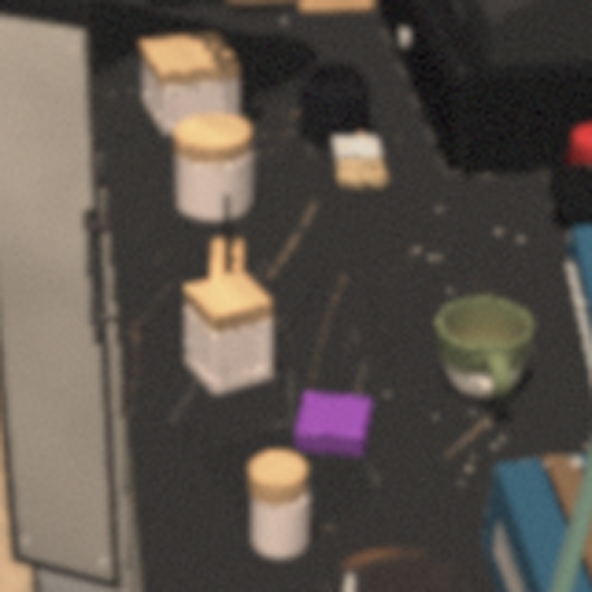

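The side view shows all four lids flat on their pots, with the cup, card and purple decoy untouched. The measured seating heights match the shoulders, so I'm handing in.

```bash
python3 -c "
from station import *
print(finish_job())"
```

```text
the job is handed in; nothing more can be done
None
```

The job is handed in: each of the four pots is closed with its own lid, seated at its shoulder height with the big square one snapped shut, and the espresso cup and price card were not touched.

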